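Lengthen the orange-button strut by one hole

ROBOT

A 6-joint arm with a two-finger parallel gripper is mounted at the origin on the work surface. World frame = base frame: x ahead of the robot, y to its left, z up, the work surface at z = 0. Lengths are in m, angles in rad, forces in N, time in s.
With the tool pointing down it reaches from about 0.375 to 0.975 m from the base axis. Payload 3.8 kg.
Tool frame: the origin (TCP) lies midway between the tips of the shut fingers; the grasp point (between the pads) lies bot.grasp_offset behind it (bot.grasp_offset is the distance from the TCP to the grasp point, in m); z points along the fingers, y is the direction in which the jaws open and shut (so a half turn about z gives the same grasp; the last joint's range is limited). The gripper opens to 85 mm and grips with 20 to 120 N. Pads are 22 mm wide; open, the fingers measure 114 mm over their backs; the gripper's body (76 mm by 85 mm) begins 54 mm behind the grasp point. The pads swing forward as they close: fully open they stand 13 mm farther back than shut.
Start: joints at [1.152, 0.264, 1.604, -0, 1.274, -0.037], TCP at [0.251, 0.626, 0.208] pointing down, gripper open.
Joint ranges: [-2.63, 2.63], [-0.94, 2.18], [0.31, 2.57], [-1.31, 4.45], [0, 2.66], [-2.55, 2.55]. Speed limits (rad/s): [2.57, 2.57, 3.14, 3.14, 3.14, 3.14].

INTERFACE

Orientations are given as a rotation vector (axis times angle).
In Python, from workcell import read_state, viewer, job, bot gives the robot as it stands.
- The arm moves only by the shell command python3 -m crank 'ROWS' [FORCE]. ROWS is text: rows parted by semicolons, each of 7 numbers parted by spaces: the shift along the tool's x, y, z in mm, then the turn, a rotation vector about the tool's x, y, z in rad, then the closure in counts, from 0 (fully open) to 255 (shut). A call has 1 to 20 rows; each row is the pose to reach, as a shift and turn from the pose commanded when the call began, along the tool's axes at that moment; what a row does not reach only later rows make up. A row lasts 1/8 s, in which the tool goes at most 62.5 mm and 10.7 degrees, less where a joint would pass 70% of its speed; a pose out of reach is approached as far as the arm can. A call with a gripper value outside its range is refused whole. The fingers move at their own pace and stop on an object; FORCE is the grip in N (left out, the last holds). Time passes only in rows, so rows that repeat a pose let the fingers close. It gives the time, the measured TCP pose, the force and the opening at its end, in the units of the state.
- read_state(): the state, without advancing time (a new reading comes with each control period).
- viewer.read_camera(name): name is "side" or "top"; returns a dict with "pixels" (384x512x3 uint8, red, green, blue), "vertical_fov" (degrees; the focal length in pixels is half the picture's height over the tangent of half this angle, whatever the lens; pixels are square), "cx", "cy" (the principal point, pixels), "k1" (the pictures are not rectified: a ray, as slopes to the right and down, at radius r is drawn at 1 + k1 r^2 times it, then the intrinsics apply), "view" (4x4, takes a point from world to camera coordinates). Camera axes: x right, y up, looking along -z (the intrinsics and any distortion apply to the point x, -y, -z); pixel columns grow to the right and rows downward; lengths in m; the calibration is good to about 2 mm. A picture is of the moment at which its call begins. There is no depth.
- job.finish_job(): hands the job in, once; it reports no verdict.
The state is a dict: "time": time; "q": joint angles; "joint_vel": joint speeds; "joint_torque": joint torques, N m; "tool_pos": TCP position; "tcp_rot": TCP orientation; "wrist_force": force on the tool from outside, world axes, zero at the start; "torque": the same for the moment, N m; "width": opening from 0.0 (shut) to 1.0 (fully open).
Only numpy, scipy, OpenCV 4.12 (cv2) and the standard library are available. Lean on these libraries where they do the work, as an engineer would, in place of code of your own. Each camera call takes 0.05 s, during which the arm holds its last target.

TASK

Two telescoping struts lie clamped on the assembly bench. On the one with the orange button, press the button down, slide it along its slot so that the inner tube pulls out to the next (middle) hole, and let go so that the button pops all the way up there. Leave the strut with the blue button set as it is.

Things in the scene. Friction and masses are not known exactly. Their poses are not given: they have to be found in the camera images.
- orange_cap (a point): Centre of the orange button's cap: upright cylinder 28 mm wide, 26 mm tall, on a thin stem, 95 mm above the bench when up; its underside is then 22 mm above the strut's fixed sleeve (34 mm wide, 190 long, top 60 mm above the bench). Pinch it or push it from above. It moves only down and along the slot, taking the inner tube along. x axis: along the slot, the way the tube pulls out; z up.
- orange_button (a joint): How far the orange button is pressed, m: 0 up (locked in a hole), 0.013 at its stop. Spring 3.5 N at the top, 8 N at the stop. Free to slide from about 0.009 down; if then let go between holes it rides under the sleeve's wall at about 0.009. Let go within 5 mm of a hole, its tapered collar centres itself and pops up to 0.
- orange_tube (a joint): How far the orange strut's steel inner tube is pulled out, m; the button moves with it along a dark slot in the sleeve's top with three round holes 50 mm apart: 0 at the first hole (start), 0.05 at the next (middle) hole, 0.10 at the last hole (end stop). Slides with about 1 N of friction.
- blue_tube (a joint): The same for the other strut, alike but with a blue button, clamped roughly parallel, 14 to 22 cm nearer to or farther from the robot: 0 at its first hole, where it starts and must stay.

How it is judged:
By the outcome, as a careful person would: the job done as asked, in the order asked, and still so for the second after the job is handed in, with the robot touching nothing.
It also fails if it takes over 29 s, if anything falls off the work surface, if the arm or the gripper's body presses on something with over 40 N, if the wrist force passes 120 N, or if a joint passes its speed limit or range.

## Working session

There is one attempt and no reset: what is moved stays moved. The work goes in short steps, Python scripts to look and compute and a shell command to move; the robot and the scene stay as the last step left them, time stands still between calls to the robot, and variables do not carry over. Pictures are saved under pics/ and viewed, and the job is handed in when it is done.

```bash
mkdir -p pics; ls
python3 - <<'E'
from workcell import read_state, viewer, job, bot
import cv2,pickle
s=read_state();print(s['time'],s['tool_pos'],s['tcp_rot'],s['width'],bot.grasp_offset)
for n in('side','top'):
    d=viewer.read_camera(n);pickle.dump(d,open(n+'.pkl','wb'))
    cv2.imwrite(f'pics/{n}0.png',d['pixels'][:,:,::-1]);print({k:v for k,v in d.items() if k!='pixels'})
E
```

```text
pics
0.0 [0.25118627 0.62565883 0.20674777] [-0.59600832 -3.08403455  0.00348125] 1.0037812149153726 0.0187
{'vertical_fov': 43.65893733233714, 'cx': 256.29035524179375, 'cy': 194.98598114463638, 'k1': 0.052084111466785085, 'view': array([[-0.67216939, -0.74031053,  0.0113415 ,  0.37461002],
       [ 0.35948277, -0.31292652,  0.87911839, -0.32114287],
       [-0.64727154,  0.59499355,  0.4764685 , -0.49407445],
       [ 0.        ,  0.        ,  0.        ,  1.        ]])}
{'vertical_fov': 42.60850219385774, 'cx': 255.7724567314245, 'cy': 196.8449797181445, 'k1': -0.12523405215833633, 'view': array([[ 0.02311304, -0.99931454, -0.02891772, -0.01635549],
       [ 0.98849648,  0.01851913,  0.1501058 , -0.59390575],
       [-0.14946738, -0.03205447,  0.98824694, -0.65834964],
       [ 0.        ,  0.        ,  0.        ,  1.        ]])}
```

View pics/side0.png

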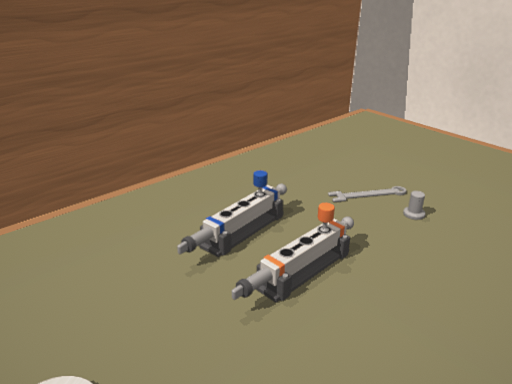

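View pics/top0.png

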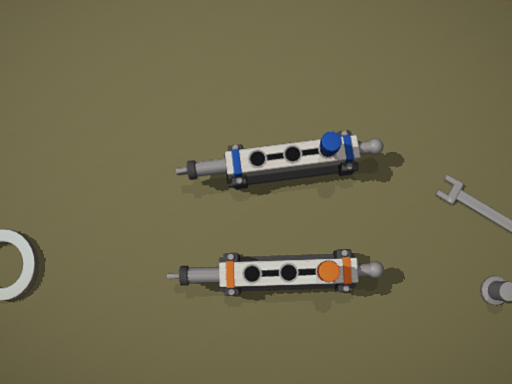

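The side view shows the orange cap at about (326,212) and the blue cap at (260,179). In the top view the orange cap is at (328,271), with free holes at (289,272) and (251,273), so the tube pulls out to image left (about +y). Next I measure these positions.

```bash
cat > h.py <<'E'
import numpy as np,cv2,pickle
def K(d):
    f=d['pixels'].shape[0]/2/np.tan(np.radians(d['vertical_fov']/2))
    return np.array([[f,0,d['cx']],[0,f,d['cy']],[0,0,1.]]),np.array([d['k1'],0,0,0.])
def ray(d,p):
    k,D=K(d);u=cv2.undistortPoints(np.array([[p]],float),k,D)[0,0]
    V=d['view'];R=V[:3,:3];return -R.T@V[:3,3],R.T@np.array([u[0],-u[1],-1])
def onz(d,p,z):
    o,r=ray(d,p);return o+r*(z-o[2])/r[2]
def tri(ds,ps):
    A=0;b=0
    for d,p in zip(ds,ps):
        o,r=ray(d,p);r/=np.linalg.norm(r);M=np.eye(3)-np.outer(r,r);A=A+M;b=b+M@o
    return np.linalg.solve(A,b)
def comps(d,lo,hi,amin=15):
    m=cv2.inRange(cv2.cvtColor(d['pixels'],cv2.COLOR_RGB2HSV),lo,hi)
    n,l,s,c=cv2.connectedComponentsWithStats(m);return [(s[i],c[i]) for i in range(1,n) if s[i][4]>=amin]
OR=((3,170,120),(16,255,255))
E
python3 - <<'E'
from h import *
S,T=[pickle.load(open(n+'.pkl','rb')) for n in('side','top')]
for d in(S,T):
    for s,c in comps(d,*OR):print(s,c.round(1))
    print()
g=cv2.cvtColor(T['pixels'],cv2.COLOR_RGB2GRAY)
for x,y in((289,272),(251,273)):
    w=g[y-12:y+13,x-12:x+13];yy,xx=np.where(w<25);
    m=(w<25).astype(np.uint8);m=cv2.morphologyEx(m,cv2.MORPH_OPEN,np.ones((5,5),np.uint8))
    n,l,s,c=cv2.connectedComponentsWithStats(m);i=l[12,12];p=c[i]+[x-12,y-12];print(s[i],p,onz(T,p,.06))
E
```

```text
[318 203  26  33 300] [327.6 214.7]
[265 255  19  20  94] [276.3 263.5]

[342 257   9  27 186] [346.6 269.8]
[226 261   8  27 185] [229.9 274.2]
[317 261  22  21 353] [328.1 270.7]

[  0   0  25  25 625] [289. 272.] [ 0.48878862 -0.05223511  0.06      ]
[  0   0  25  25 625] [251. 273.] [ 4.86282599e-01 -3.20292178e-04  6.00000000e-02]
```

Run:
```python
from h import *
from scipy.spatial.transform import Rotation as Ro
S,T=[pickle.load(open(n+'.pkl','rb')) for n in('side','top')]
a=onz(T,(346.6,269.8),.06);b=onz(T,(229.9,274.2),.06);print('bands',a,b)
# holes: adaptive
g=cv2.cvtColor(T['pixels'],cv2.COLOR_RGB2GRAY)
H=[]
for x,y in((289,272),(251,273)):
    w=g[y-9:y+10,x-9:x+10];m=cv2.morphologyEx((w<70).astype(np.uint8),cv2.MORPH_OPEN,np.ones((7,7),np.uint8))
    n,l,s,c=cv2.connectedComponentsWithStats(m);i=l[9,9];p=c[i]+[x-9,y-9];H.append(onz(T,p,.06));print(w.min(),s[i],p,H[-1])
print('cap top', onz(T,(328.1,270.7),.106), 'tri',tri((S,T),((326,212.5),(328.1,270.7))))
u=(H[1]-H[0]);print('pitch',np.linalg.norm(u),'u',u/np.linalg.norm(u),'first hole est',2*H[0]-H[1], 'banddir',(b-a)/np.linalg.norm(b-a))
R=Ro.from_rotvec([-0.59600832,-3.08403455,0.00348125]).as_matrix();print(R.round(3))
im=cv2.resize(S['pixels'][180:300,225:365],None,fx=5,fy=5,interpolation=cv2.INTER_CUBIC);cv2.imwrite('pics/sz.png',im[:,:,::-1])
# blue
for d in (S,T):
    print([(s,c.round(1)) for s,c in comps(d,(105,150,60),(130,255,255))])
```

```text
bands [ 0.49322117 -0.13100221  0.06      ] [0.48394153 0.02856617 0.06      ]
16 [  2   3  14  14 174] [288.38505747 272.36781609] [ 0.48827161 -0.05140315  0.06      ]
17 [  3   3  14  14 173] [251.53179191 273.46820809] [ 0.48566301 -0.00106367  0.06      ]
cap top [ 0.49140107 -0.10028906  0.106     ] tri [ 0.49158114 -0.10160299  0.09374178]
pitch 0.050407017860426846 u [-0.05175083  0.99866003  0.        ] first hole est [ 0.49088022 -0.10174262  0.06      ] banddir [-0.05805652  0.9983133   0.        ]
[[-0.928  0.373 -0.001]
 [ 0.373  0.928 -0.002]
 [ 0.    -0.002 -1.   ]]
[(array([254, 171,  23,  29, 213], dtype=int32), array([261.7, 180.5])), (array([207, 217,  17,  16,  58], dtype=int32), array([217. , 222.9]))]
[(array([321, 132,  20,  21, 336], dtype=int32), array([330.3, 141.9])), (array([343, 135,  11,  25, 159], dtype=int32), array([348.1, 147.2])), (array([232, 149,  10,  26, 163], dtype=int32), array([236.2, 161.9]))]
```

View pics/sz.png

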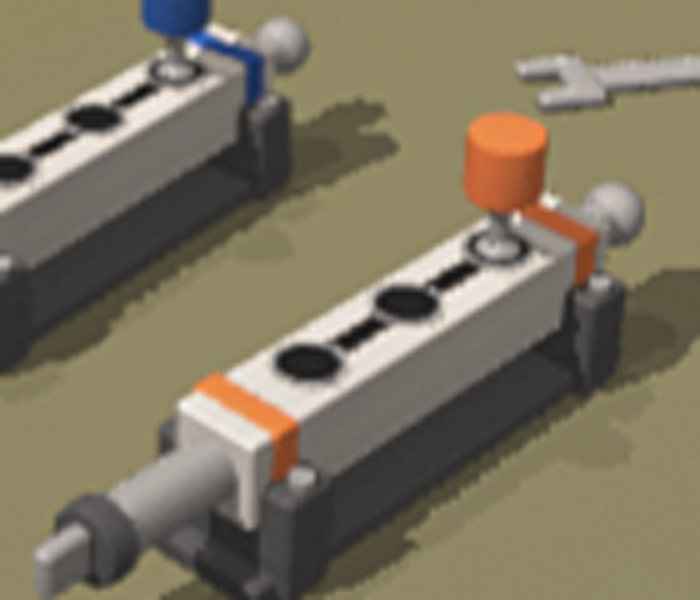

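```bash
cat >> h.py <<'E'
from scipy.spatial.transform import Rotation as Ro
def plan(target,u):
    from workcell import read_state
    s=read_state();R=Ro.from_rotvec(s['tcp_rot'])
    y=np.array([u[0],u[1],0]);y/=np.linalg.norm(y);z=np.array([0,0,-1.]);x=np.cross(y,z)
    G=Ro.from_matrix(np.c_[x,y,z])
    print('t',s['time'],'shift mm',(R.inv().apply(np.array(target)-s['tool_pos'])*1000).round(1),'turn',(R.inv()*G).as_rotvec().round(4),'F',s['wrist_force'].round(1) if hasattr(s['wrist_force'],'round') else s['wrist_force'],'w',round(s['width'],3))
    print('u in tool',R.inv().apply(y).round(3),'down',R.inv().apply([0,0,-1]).round(3))
CAP=np.array([.4911,-.1015]);U=np.array([-.055,.9985])
E
python3 -c "
from h import *
plan([*CAP,.16],U)"
```

```text
t 0.1 shift mm [-493.6 -585.4   48. ] turn [-0.002  -0.0005 -0.4368] F [-0.1 -0.4 -0.6] w 0.999
u in tool [ 0.423  0.906 -0.002] down [-0.     0.002  1.   ]
```

```bash
python3 -m crank '-494 -585 48 -0.002 0 -0.437 0; -494 -585 48 -0.002 0 -0.437 0; -494 -585 48 -0.002 0 -0.437 0; -494 -585 48 -0.002 0 -0.437 0; -494 -585 48 -0.002 0 -0.437 0; -494 -585 48 -0.002 0 -0.437 0; -494 -585 48 -0.002 0 -0.437 0; -494 -585 48 -0.002 0 -0.437 0; -494 -585 48 -0.002 0 -0.437 0; -494 -585 48 -0.002 0 -0.437 0; -494 -585 48 -0.002 0 -0.437 0; -494 -585 48 -0.002 0 -0.437 0; -494 -585 48 -0.002 0 -0.437 0; -494 -585 48 -0.002 0 -0.437 0; -494 -585 48 -0.002 0 -0.437 0; -494 -585 48 -0.002 0 -0.437 0; -494 -585 48 -0.002 0 -0.437 0' 40
python3 - <<'E'
from h import *
plan([*CAP,.082],U)
from workcell import viewer
for n in('side','top'):
    d=viewer.read_camera(n);cv2.imwrite(f'pics/{n}1.png',d['pixels'][:,:,::-1])
E
```

```text
time: 2.22
tool_pos: [0.4918, -0.0994, 0.1602]
tcp_rot: [-0.09, 3.14, 0.003]
wrist_force: [-0.6, 0.8, 0.0]
width: 0.997
t 2.225 shift mm [ 0.9 -2.2 78.2] turn [0.002  0.0007 0.0021] F [-0.6  0.8  0. ] w 0.997
u in tool [-0.002  1.     0.002] down [ 0.001 -0.002  1.   ]
```

View pics/side1.png

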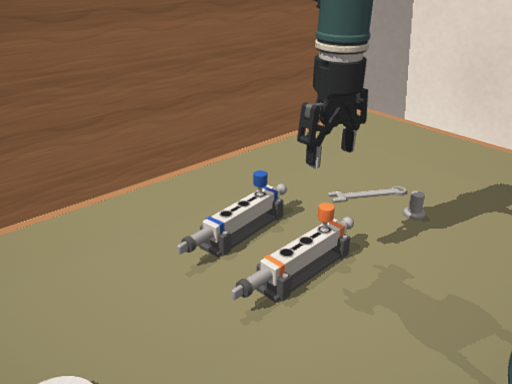

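The side view shows the open fingers at (315,160) and (350,145), straddling the space above the orange cap at (326,212). The cap hasn't moved. I'll descend and pinch it.

```bash
python3 -m crank '1 -2 40 0.002 0.001 0.002 0; 1 -2 78 0.002 0.001 0.002 0; 1 -2 78 0.002 0.001 0.002 60; 1 -2 78 0.002 0.001 0.002 120; 1 -2 78 0.002 0.001 0.002 255; 1 -2 78 0.002 0.001 0.002 255; 1 -2 78 0.002 0.001 0.002 255; 1 -2 78 0.002 0.001 0.002 255' 40
python3 - <<'E'
from h import *
plan([*CAP,.082],U)
from workcell import viewer
for n in('side','top'):
    d=viewer.read_camera(n);cv2.imwrite(f'pics/{n}2.png',cv2.resize(d['pixels'][160:300,225:400],None,fx=4,fy=4)[:,:,::-1])
E
```

```text
time: 3.32
tool_pos: [0.4924, -0.1026, 0.0831]
tcp_rot: [-0.083, 3.138, -0.001]
wrist_force: [1.9, 1.6, 4.5]
width: -0.002
t 3.325 shift mm [1.2 1.2 1.1] turn [-0.0007  0.0022 -0.0019] F [1.9 1.6 4.5] w -0.002
u in tool [ 0.002  1.    -0.001] down [0.002 0.001 1.   ]
```

View pics/side2.png

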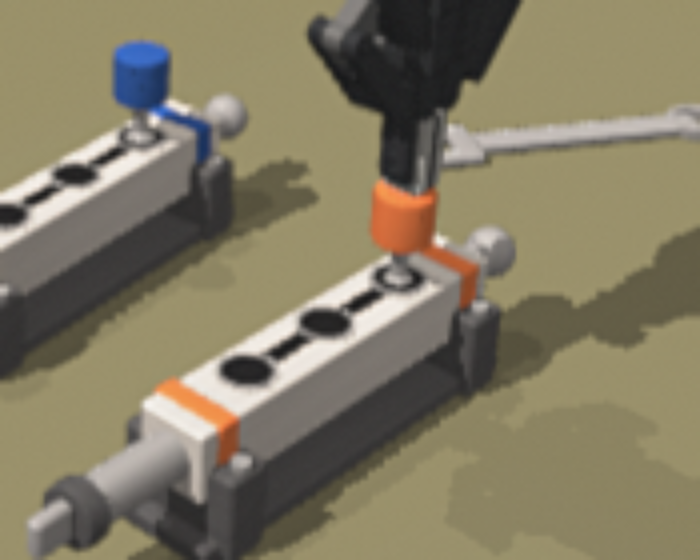

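View pics/top2.png

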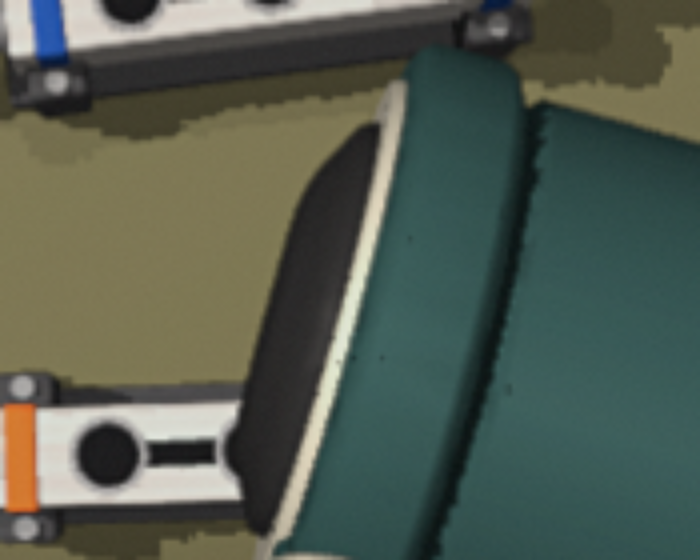

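Run:
```python
from h import *
from workcell import viewer,bot,read_state
print([a for a in dir(bot) if a[0]!='_'])
S=viewer.read_camera('side');k,D=K(S)
for p in ([.4924,-.1026,.083],[.4924,-.1026,.108],[.4911,-.1015,.108],[.4911,-.1015,.082],[.4911,-.1015,.095]):
    V=S['view'];c=V[:3,:3]@p+V[:3,3];c=c*[1,-1,-1]
    print(p,cv2.projectPoints(c[None],np.zeros(3),np.zeros(3),k,D)[0].ravel())
for s,c in comps(S,*OR):print(s,c)
# row profile of mask
m=cv2.inRange(cv2.cvtColor(S['pixels'],cv2.COLOR_RGB2HSV),*OR)[200:235,312:345]
for r in m: print(''.join('#' if v else '.' for v in r))
```

```text
['MotionError', 'grasp_offset']
[0.4924, -0.1026, 0.083] [325.6213937  217.45408206]
[0.4924, -0.1026, 0.108] [326.78722123 204.95384862]
[0.4911, -0.1015, 0.108] [326.95099036 205.44650303]
[0.4911, -0.1015, 0.082] [325.7349072  218.45558047]
[0.4911, -0.1015, 0.095] [326.33773847 211.9993925 ]
[318 207  26  29 249] [327.73895582 217.18072289]
[265 255  19  21  93] [276.43010753 263.70967742]
.................................
.................................
.................................
.................................
.................................
.................................
.................................
.......###..........#............
.......#####........##...........
.......#######....####...........
.......###############...........
......###############............
......###############............
......###############............
......###############............
......###############............
......###############............
......###############............
......##############.............
.......#############.............
.......#############.............
........#############............
...........######.####...........
....................#####........
......................#####......
........................#####....
..........................#####..
............................####.
.............................###.
.............................###.
.............................##..
.............................###.
.............................##..
.............................###.
.............................##..
```

Run:
```python
from h import *
S=pickle.load(open('side.pkl','rb'));k,D=K(S);V=S['view']
for y in(-.0994-.05,-.0994-.0425,-.0994+.0425,-.0994+.05):
  for z in (.16,.173,.185,.195):
    c=(V[:3,:3]@[.4918,y,z]+V[:3,3])*[1,-1,-1];print(y,z,cv2.projectPoints(c[None],np.zeros(3),np.zeros(3),k,D)[0].ravel().round(1))
im=cv2.imread('pics/side1.png')[80:180,280:400];cv2.imwrite('pics/s1z.png',cv2.resize(im,None,fx=6,fy=6,interpolation=2))
from workcell import viewer
im=viewer.read_camera('side')['pixels'][150:240,280:380];cv2.imwrite('pics/s3z.png',cv2.resize(im,None,fx=6,fy=6,interpolation=2)[:,:,::-1])
```

```text
-0.1494 0.16 [347.4 169.9]
-0.1494 0.173 [348.2 163. ]
-0.1494 0.185 [348.9 156.6]
-0.1494 0.195 [349.5 151.1]
-0.1419 0.16 [344.6 171.2]
-0.1419 0.173 [345.4 164.2]
-0.1419 0.185 [346.1 157.7]
-0.1419 0.195 [346.7 152.3]
-0.0569 0.16 [311.1 186.2]
-0.0569 0.173 [311.6 178.9]
-0.0569 0.185 [312.1 172.1]
-0.0569 0.195 [312.6 166.4]
-0.0494 0.16 [307.9 187.6]
-0.0494 0.173 [308.4 180.3]
-0.0494 0.185 [308.9 173.5]
-0.0494 0.195 [309.3 167.7]
```

View pics/s1z.png

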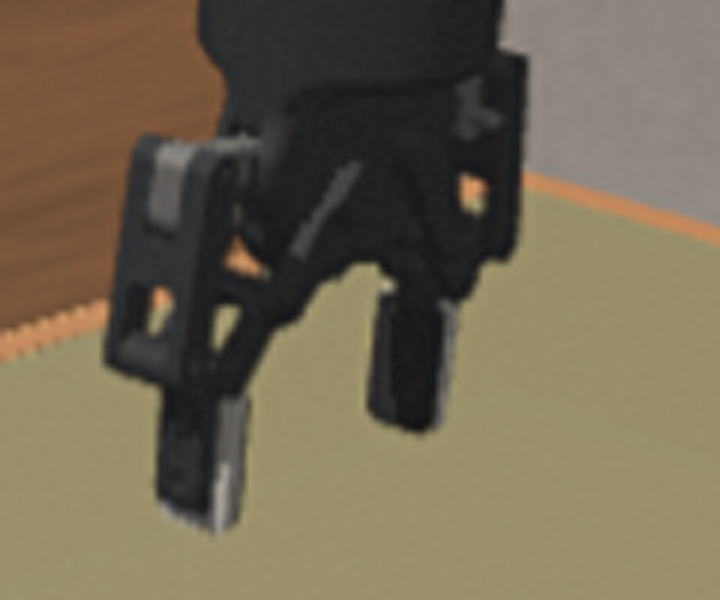

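View pics/s3z.png

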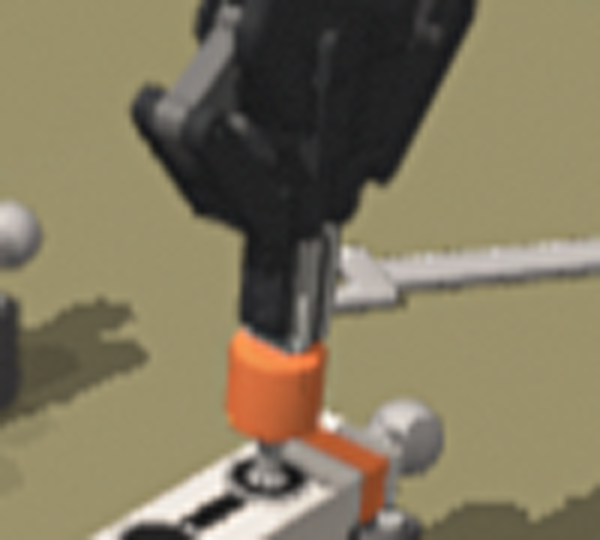

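The closed fingers came together on top of the cap, with their tips at row ~209. So the real tips sit about 20 mm higher than the reported TCP. The open-finger pixels at (313,167) in the hover view agree with that. The button is only pressed about 3 mm and is still locked. I'll lift, open and redo the pinch 20 mm lower.

```bash
python3 -m crank '0 0 -12 0 0 0 255; 0 0 -35 0 0 0 100; 0 0 -35 0 0 0 0; 0 0 -35 0 0 0 0; 0 0 -35 0 0 0 0; 0 0 -35 0 0 0 0; 0 0 -35 0 0 0 0' 40
python3 - <<'E'
from h import *
plan([*CAP,.063],U)
from workcell import viewer
for n in['side']:
    d=viewer.read_camera(n);print([(s,c) for s,c in comps(d,*OR)]);cv2.imwrite(f'pics/{n}4.png',cv2.resize(d['pixels'][130:270,225:400],None,fx=4,fy=4)[:,:,::-1])
E
```

```text
time: 4.4
tool_pos: [0.4908, -0.1024, 0.1166]
tcp_rot: [0.084, -3.139, -0.0]
wrist_force: [0.1, 0.1, -0.5]
width: 0.998
t 4.4 shift mm [-0.4  0.8 53.6] turn [ 0.0002 -0.0014 -0.0018] F [ 0.1  0.1 -0.5] w 0.998
u in tool [0.002 1.    0.   ] down [-0.001 -0.     1.   ]
[(array([318, 203,  26,  33, 295], dtype=int32), array([327.60677966, 214.78983051])), (array([265, 255,  19,  21,  91], dtype=int32), array([276.56043956, 263.82417582]))]
```

View pics/side4.png

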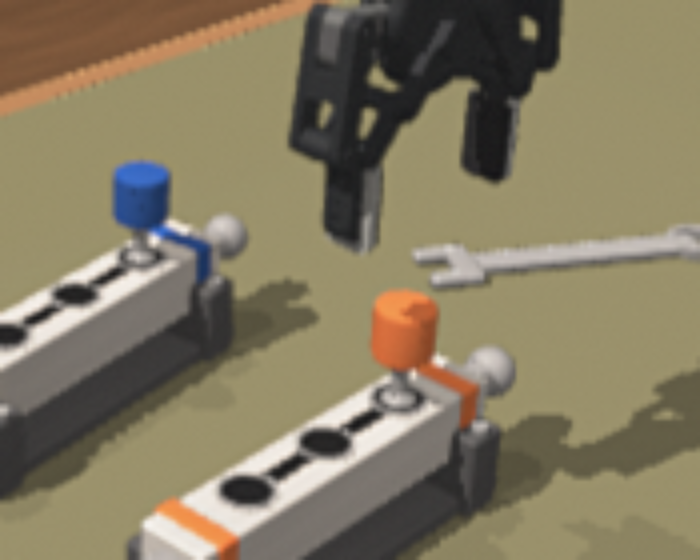

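The cap popped back up (mask top row 203, as at the start), and the fingers are open above it. I descend 54 mm and pinch.

```bash
python3 -m crank '0 1 30 0 -0.001 -0.002 0; 0 1 54 0 -0.001 -0.002 0; 0 1 54 0 -0.001 -0.002 60; 0 1 54 0 -0.001 -0.002 120; 0 1 54 0 -0.001 -0.002 255; 0 1 54 0 -0.001 -0.002 255; 0 1 54 0 -0.001 -0.002 255; 0 1 54 0 -0.001 -0.002 255' 40
python3 - <<'E'
from h import *
plan([*CAP,.063],U)
from workcell import viewer
for n in['side']:
    d=viewer.read_camera(n);cv2.imwrite(f'pics/{n}5.png',cv2.resize(d['pixels'][130:270,225:400],None,fx=4,fy=4)[:,:,::-1])
E
```

```text
time: 5.45
tool_pos: [0.4922, -0.1009, 0.0641]
tcp_rot: [-0.086, 3.138, 0.001]
wrist_force: [-0.1, 5.2, 3.8]
width: 0.311
t 5.45 shift mm [ 1.1 -0.6  1.1] turn [ 0.0006  0.0028 -0.0001] F [-0.1  5.2  3.8] w 0.311
u in tool [0.    1.    0.001] down [ 0.003 -0.001  1.   ]
```

View pics/side5.png

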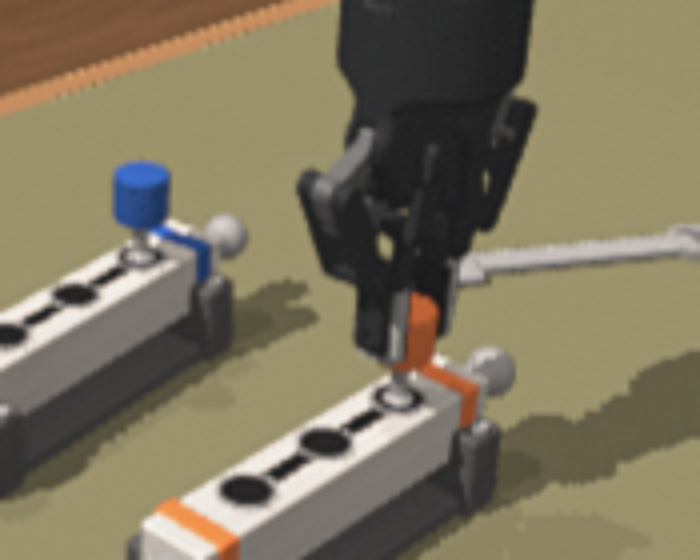

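The cap is pinched: opening is about 27 mm and the cap sits between the pads at (327,210). Next I press down.

```bash
python3 -m crank '0 0 4 0 0 0 255; 0 0 8 0 0 0 255; 0 0 11 0 0 0 255; 0 0 11 0 0 0 255; 0 0 11 0 0 0 255' 40
python3 - <<'E'
from h import *
plan([*CAP,.063],U)
from workcell import viewer
for n in['side']:
    d=viewer.read_camera(n);cv2.imwrite(f'pics/{n}6.png',cv2.resize(d['pixels'][130:270,225:400],None,fx=4,fy=4)[:,:,::-1])
E
```

```text
time: 6.12
tool_pos: [0.4922, -0.1009, 0.0536]
tcp_rot: [-0.086, 3.138, 0.001]
wrist_force: [-1.4, 5.8, 7.4]
width: 0.312
t 6.125 shift mm [ 1.1 -0.6 -9.4] turn [ 0.0006  0.0026 -0.    ] F [-1.4  5.8  7.4] w 0.312
u in tool [0.    1.    0.001] down [ 0.003 -0.001  1.   ]
```

View pics/side6.png

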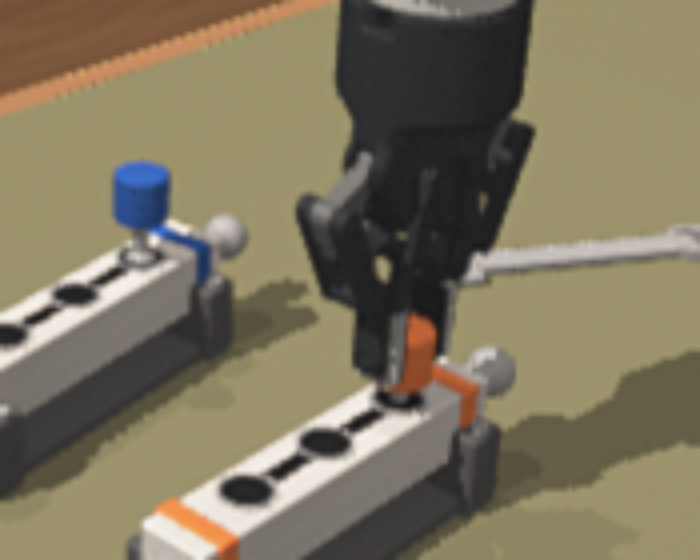

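The button is down about 11 mm (7.4 N). I start sliding along the tool's +y.

```bash
python3 -m crank '0 5 0 0 0 0 255; 0 10 0 0 0 0 255; 0 15 0 0 0 0 255; 0 20 0 0 0 0 255; 0 25 0 0 0 0 255; 0 25 0 0 0 0 255' 40
python3 - <<'E'
from h import *
plan([.4922-.055*.05,-.1009+.05*.9985,.0536],U)
from workcell import viewer
for n in['side']:
    d=viewer.read_camera(n);cv2.imwrite(f'pics/{n}7.png',cv2.resize(d['pixels'][130:300,225:400],None,fx=3,fy=3)[:,:,::-1])
E
```

```text
time: 6.92
tool_pos: [0.4909, -0.0772, 0.0538]
tcp_rot: [-0.088, 3.137, -0.003]
wrist_force: [-1.0, 0.9, 7.7]
width: 0.311
t 6.925 shift mm [ 0.  26.3  0.1] turn [-0.0019  0.0029  0.0009] F [-1.   0.9  7.7] w 0.311
u in tool [-0.001  1.    -0.002] down [0.003 0.002 1.   ]
```

View pics/side7.png

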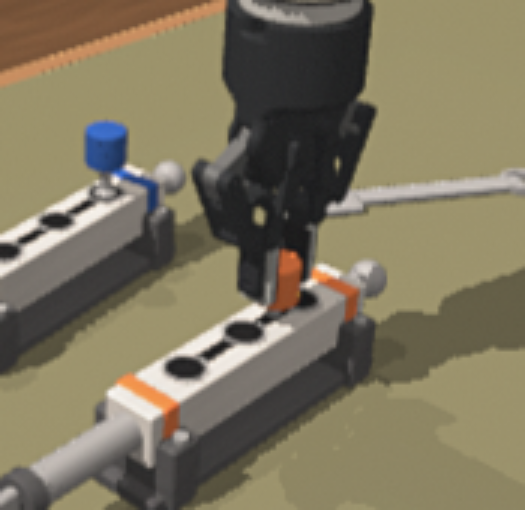

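The button and tube have moved about 24 mm together, and the cap is still held at 7.7 N. I slide the remaining 26 mm.

```bash
python3 -m crank '0 5 0 0 0 0 255; 0 10 0 0 0 0 255; 0 15 0 0 0 0 255; 0 20 0 0 0 0 255; 0 26 0 0 0 0 255; 0 26 0 0 0 0 255; 0 26 0 0 0 0 255' 40
python3 - <<'E'
from h import *
plan([.4922-.055*.05,-.1009+.05*.9985,.0536],U)
from workcell import viewer
for n in['side']:
    d=viewer.read_camera(n);cv2.imwrite(f'pics/{n}8.png',cv2.resize(d['pixels'][130:300,225:400],None,fx=3,fy=3)[:,:,::-1])
E
```

```text
time: 7.85
tool_pos: [0.4895, -0.051, 0.0537]
tcp_rot: [-0.087, 3.137, -0.002]
wrist_force: [-1.5, 1.7, 7.1]
width: 0.313
t 7.85 shift mm [0.  0.1 0.1] turn [-0.0014  0.0029  0.0007] F [-1.5  1.7  7.1] w 0.313
u in tool [-0.001  1.    -0.001] down [0.003 0.001 1.   ]
```

View pics/side8.png

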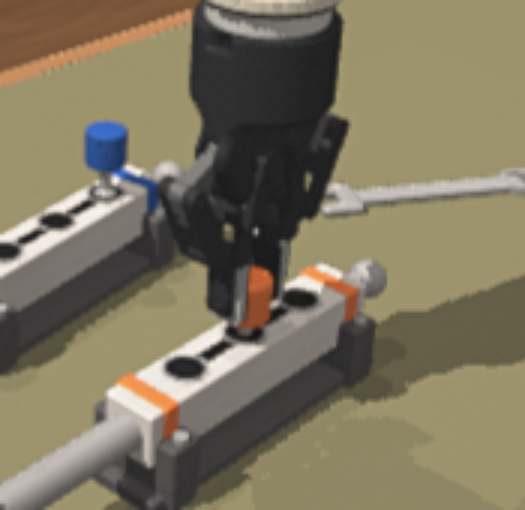

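The cap is now over the middle hole, 50.0 mm along. I raise it 9 mm while still gripped, then open and lift clear.

```bash
python3 -m crank '0 0 -3 0 0 0 255; 0 0 -6 0 0 0 255; 0 0 -9 0 0 0 255; 0 0 -9 0 0 0 255' 40
python3 - <<'E'
from h import *
plan([.4922-.055*.05,-.1009+.05*.9985,.0536],U)
E
```

```text
time: 8.4
tool_pos: [0.4894, -0.051, 0.0621]
tcp_rot: [-0.087, 3.137, -0.002]
wrist_force: [1.0, -0.4, 3.9]
width: 0.308
t 8.4 shift mm [0.  0.  8.5] turn [-0.0012  0.003   0.0005] F [ 1.  -0.4  3.9] w 0.308
u in tool [-0.     1.    -0.001] down [0.003 0.001 1.   ]
```

The force fell with the lift, to 3.9 N, so the collar is in the hole. I release.

```bash
python3 -m crank '0 0 -1 0 0 0 150; 0 0 -1 0 0 0 60; 0 0 -1 0 0 0 0; 0 0 -1 0 0 0 0; 0 0 -1 0 0 0 0; 0 0 -1 0 0 0 0; 0 0 -40 0 0 0 0; 0 0 -90 0 0 0 0; 0 0 -130 0 0 0 0; 0 -50 -130 0 0 0 0; 0 -110 -130 0 0 0 0; 0 -170 -130 0 0 0 0; 0 -200 -130 0 0 0 0; 0 -200 -130 0 0 0 0; 0 -200 -130 0 0 0 0'
python3 - <<'E'
from h import *
from workcell import viewer
d={n:viewer.read_camera(n) for n in('side','top')}
for n in d:
    cv2.imwrite(f'pics/{n}9.png',d[n]['pixels'][:,:,::-1])
    print(n,[(s.tolist(),c.round(1)) for s,c in comps(d[n],*OR)],'BLUE',[(s.tolist(),c.round(1)) for s,c in comps(d[n],(105,150,60),(130,255,255))])
E
```

```text
time: 10.28
tool_pos: [0.4989, -0.2495, 0.1908]
tcp_rot: [0.086, -3.14, -0.001]
wrist_force: [0.3, 0.1, -0.0]
width: 0.997
side [([300, 214, 16, 19, 262], array([307. , 222.7])), ([327, 220, 17, 16, 54], array([337.5, 226.4])), ([265, 255, 19, 20, 92], array([276.4, 263.6]))] BLUE [([254, 171, 23, 29, 214], array([261.8, 180.6])), ([207, 217, 17, 16, 56], array([217. , 222.8]))]
top [([342, 257, 9, 27, 187], array([346.6, 270. ])), ([226, 261, 8, 27, 185], array([229.9, 274.2])), ([279, 263, 22, 20, 335], array([289.8, 272.3]))] BLUE [([321, 132, 20, 22, 338], array([330.2, 142. ])), ([343, 135, 11, 25, 159], array([348. , 147.1])), ([232, 149, 10, 26, 167], array([236.2, 161.8]))]
```

View pics/side9.png

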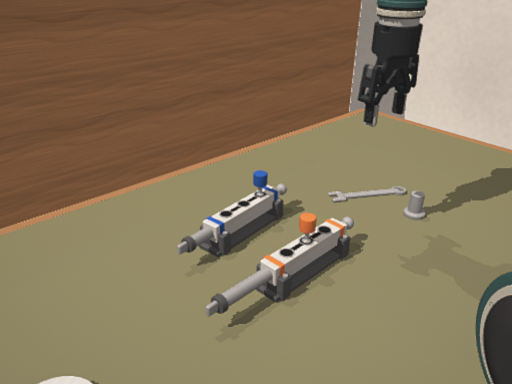

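View pics/top9.png

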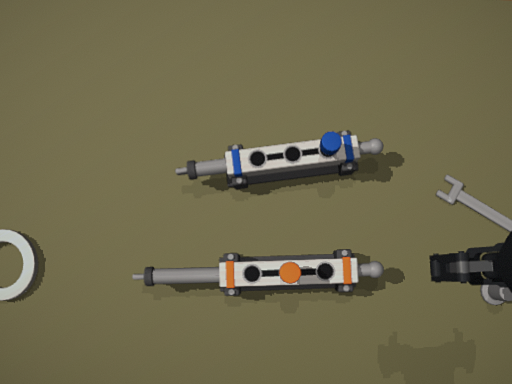

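The orange cap is now at the middle hole, at (307,223) in the side view and (290,272) in the top view. The blue cap's pixels are unchanged. I check the orange cap's height by triangulating and then hand in.

Run:
```python
from h import *
from workcell import viewer,job
S,T=[viewer.read_camera(n) for n in('side','top')]
p=tri((S,T),((307,222.7),(289.8,272.3)));print(p,(p[:2]-CAP)@U)
k,D=K(S);V=S['view']
for z in(.082,.095,.108):
    c=(V[:3,:3]@[*(CAP+.05*U),z]+V[:3,3])*[1,-1,-1];print(z,cv2.projectPoints(c[None],np.zeros(3),np.zeros(3),k,D)[0].ravel())
if p[2]>.090 and abs((p[:2]-CAP)@U-.05)<.004: print('fin',job.finish_job())
```

```text
[ 0.48906745 -0.05140871  0.09464984] 0.05012794190477215
0.082 [307.42798212 229.30758681]
0.095 [307.91080736 222.68129137]
0.108 [308.40219276 215.95254267]
the job is handed in; nothing more can be done
fin None
```

The job is handed in. I pinched the orange button, pressed it about 11 mm, slid it 50 mm to the middle hole, and released it there so it popped up. The hand-in came at about 10.4 s on the robot's clock.

- **Final checks:** The two camera views put the orange cap 50.1 mm along the slot at a height of 94.6 mm, against 95 mm when fully up. The blue strut's pixels match the starting pictures, and the gripper was well clear with about zero wrist force.
- **Failed first attempt:** My first pinch was too high. The fingers shut on top of the cap and pressed it only about 3 mm, so it stayed locked and popped back up when I lifted.
- **One disagreement:** The pictures showed the real fingertips about 20 mm higher than the reported TCP, so I redid the pinch lower.

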